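# Clear the tool chest and hold its lid open

### The job

The little lidded jar is standing on the closed lid of the small wooden tool chest: take it off and stand it upright on the flat square wooden bat, well inside its edges. Then lift the chest's lid by its steel bar handle and hold it open at 60 degrees from closed (five degrees either way will do); it would fall shut by itself, so do not let go: the job finishes while you are still holding the bar in the gripper, with the lid at rest. Leave the teapot and the speckled cup behind the chest where they stand.

Things in the scene. Friction and masses are not known exactly. Their poses are not given: they have to be found in the camera images.
- chest: Small wooden tool chest, 130 (x) by 180 (y) by 80 mm high, fixed to the worktop; the closed lid makes it 90.5 mm. Origin: centre of its underside; x points from its front (bar side) to its back (hinge side), z up. The hinge line is parallel to y, 65 mm behind the origin, 80.5 mm high. Two small stilts are fixed inside.
- lid (a joint): Angle of the chest's lid in rad: 0 closed, growing as its front edge rises; 60 degrees is 1.047. Range 0 to 1.9. Free hinge with no spring: the lid (about 0.4 kg, 134 by 184 by 10 mm) falls shut when let go below about 1.5 rad.
- lid_bar (a point): Steel bar handle in front of the lid: round bar 10 mm thick, 100 mm long, parallel to the hinge, an arm at each end, 34 mm clear gap to the lid edge. Point: middle of the bar; lid closed, 107 mm in front of the chest origin and 86.5 mm high. It swings with the lid, 172 mm from the hinge line along the lid and 6 mm above its underside (x to the hinge, y along the bar).
- jar: Small pale-green lidded jar (the lid is fixed on), round, 46 mm wide at the belly, 73 mm high to the tip of its knob; it stands on the chest's lid at the start. About 0.12 kg. Origin: centre of its underside; z up.
- bat: Flat square brown wooden bat, 140 by 140 by 12 mm, loose on the worktop (0.24 kg), to the left or the right of the chest. Origin: centre of its underside; its x and y axes run parallel to its edges.
- teapot: Bystander: small dark teapot with a tall arched handle, 78 x 94 mm and 115 mm high, on the other side of the chest from the bat. Origin: centre of its underside.
- cup: Bystander: pale handleless cup with rusty specks, 59 mm across, 54 mm high, behind and to the right of the chest. Origin: centre of its underside.

How it is judged:
By the outcome, as a careful person would: the job done as asked, in the order asked, and still so for the second after the job is handed in, while the arm keeps its last pose, push and grip.
It also fails if it takes over 61 s, if anything falls off the work surface, if the arm or the gripper's body presses on something with over 40 N, if the wrist force passes 120 N, or if a joint passes its speed limit or range.

### The arm

A 6-joint arm with a two-finger parallel gripper is mounted at the origin on the work surface; the furniture and walls round the work are solid. World frame = base frame: x ahead of the robot, y to its left, z up, the work surface at z = 0. Lengths are in mm, angles in rad, forces in N, time in s.
With the tool pointing down it reaches from about 400 to 925 mm from the base axis. Payload 12.5 kg.
Tool frame: the origin (TCP) lies midway between the tips of the shut fingers; the grasp point (between the pads) lies 19 mm behind it (env.pinch_z is the z of the grasp point in the tool frame, in mm); z points along the fingers, y is the line along which they close (so a half turn about z gives the same grasp; the last joint's range is limited). The gripper opens to 95 mm and grips with 3 to 60 N. Pads are 20 mm wide; open, the fingers measure 119 mm over their backs; the gripper's body (75 mm by 180 mm) begins 59 mm behind the grasp point.
Start: joints at [1.06, 0.491, 1.559, -0, 1.092, -0.106], TCP at [246.132, 574.513, 214.661] pointing down, gripper open.
Joint ranges: [-3.1, 3.1], [-0.84, 2.19], [0.05, 2.79], [-1.13, 4.28], [0.06, 2.93], [-2.69, 2.69]. Speed limits (rad/s): [2.22, 2.22, 2.79, 3.14, 3.14, 3.14].

### API

Orientations are given as [roll, pitch, yaw] about the fixed x, y, z axes, in that order (R = Rz(yaw) Ry(pitch) Rx(roll)).
In Python, from cell import env, eyes gives the robot as it stands.
- The arm moves only by the shell command python3 -m inch 'ROWS'. ROWS is JSON, a list of rows, each a list of 3 entries, a list of its own where there are three numbers: the shift along the tool's x, y, z in units of 60 mm (1.0 is 60 mm), then the turn about the tool's z in units of 5 degrees (1.0 is 5 degrees), then the closure, from -1 (fully open) to 1 (shut). In form: [[[tx, ty, tz], turn, claw], ...]. A call has exactly 10 rows; each row shifts and turns the commanded pose from where the row before left it, along the tool's axes as they then stand; what a row does not reach is not made up. A row lasts 1/8 s, in which the tool goes at most 62.5 mm and 10.7 degrees, less where a joint would pass 70% of its speed; a pose out of reach is approached as far as the arm can. A call is refused whole if a number of a shift passes 1 or a number of a turn 1, either way. A call with a gripper value outside its range is refused whole. The fingers move at their own pace and stop on an object; the grip force is fixed at half the most. Time passes only in rows, so rows that do not move let the fingers close, or fill a call up. It gives the time, the measured TCP pose, the force, the opening and the grip force at its end, in the units of the state.
- env.state(): the state, without advancing time (a new reading comes with each control period).
- eyes.read_camera(name): name is "side" or "top" or "wrist"; returns a dict with "pixels" (384x512x3 uint8, red, green, blue), "fx", "fy", "cx", "cy" (pixels), "distortion" ([k1, k2, p1, p2, k3] as OpenCV has them; the pictures are not rectified), "extrinsics" (4x4, takes a point from world to camera coordinates). Camera axes: x right, y down, z forward; pixel columns grow to the right and rows downward; lengths in mm; the calibration is good to about 2 mm. A picture is of the moment at which its call begins. There is no depth.
- env.job_done(): hands the job in; it is judged then, once.
Trained networks look in a picture, given as the dict that the camera call returned (one of the last four; its "shot" number tells which), for a name from the list of things; names that differ only in an ending like _2 or _b are one class to them, and where a whole thing is asked for, a point or a joint stands for the part that bears it (a point fixed in the world has none). Each returns a list of dicts, best first, with "score" (0 to 1); they miss things now and then, are a little off and sometimes report something else, mostly with a low value. They report only what shows in the picture. A call takes as long as a camera call.
- eyes.boxes_of(name, picture): "centre" ([row, column] in pixels, amid what is visible of it).
- eyes.cut_out(name, picture): "mask" (384x512 bool, what is visible of it) and "centre" ([row, column] in pixels, amid what is visible of it).
- eyes.spot_point(name, picture): "centre" ([row, column] in pixels: a listed point, or the origin of a listed thing).
The state is a dict: "t": time; "joints": joint angles; "qvel": joint speeds; "tau": joint torques, N m; "eef_pos": TCP position; "tcp_rot": TCP orientation; "ft_force": force on the tool from outside, world axes, zero at the start; "moment": the same for the moment, N m; "opening": opening from 0.0 (shut) to 1.0 (fully open); "grip_force": force on a finger pad.
Only numpy, scipy, OpenCV 4.12 (cv2) and the standard library are available. Lean on these libraries where they do the work, as an engineer would, in place of code of your own. Each camera call takes 0.05 s, during which the arm holds its last target. There are 200 camera calls.

## Working session

There is one attempt and no reset: what is moved stays moved. The work goes in short steps, Python scripts to look and compute and a shell command to move; the robot and the scene stay as the last step left them, time stands still between calls to the robot, and variables do not carry over. Pictures are saved under pics/ and viewed, at most 10 in all, crops included, and the job is handed in when it is done.

```bash
ls; mkdir -p pics; cat > h.py <<'E'
import numpy as np, cv2
from cell import env, eyes
def ray(p,rc):
    K=np.array([[p['fx'],0,p['cx']],[0,p['fy'],p['cy']],[0,0,1.]])
    u=cv2.undistortPoints(np.array([[[rc[1],rc[0]]]],float),K,np.array(p['distortion'],float))[0,0]
    E=np.array(p['extrinsics']);R=E[:3,:3];c=-R.T@E[:3,3]
    d=R.T@np.array([u[0],u[1],1.]);return c,d/np.linalg.norm(d)
def tri(rs):
    A=sum(np.eye(3)-np.outer(d,d) for c,d in rs);b=sum((np.eye(3)-np.outer(d,d))@c for c,d in rs)
    x=np.linalg.solve(A,b);return x,[np.linalg.norm(np.cross(x-c,d)) for c,d in rs]
def atz(r,z):
    c,d=r;return c+d*(z-c[2])/d[2]
def proj(p,X):
    K=np.array([[p['fx'],0,p['cx']],[0,p['fy'],p['cy']],[0,0,1.]]);E=np.array(p['extrinsics'])
    return cv2.projectPoints(np.array(X,float).reshape(-1,3),cv2.Rodrigues(E[:3,:3])[0],E[:3,3],K,np.array(p['distortion'],float))[0][:,0,::-1]
E
python3 - <<'E'
from h import *
np.set_printoptions(precision=1,suppress=True)
P={n:eyes.read_camera(n) for n in('side','top','wrist')}
im=[cv2.cvtColor(P[n]['pixels'],cv2.COLOR_RGB2BGR) for n in P]
for n,i in zip(P,im): cv2.imwrite(f'pics/{n}0.png',i)
for o in('chest','lid_bar','jar','bat','teapot','cup'):
    rs=[]
    for n in P:
        r=eyes.spot_point(o,P[n])
        if r: 
            print(o,n,r[0]['score'],np.array(r[0]['centre']))
            if n!='wrist':rs.append(ray(P[n],r[0]['centre']))
    if len(rs)>1: print(o,*tri(rs))
for n in P: print(n,ray(P[n],[192,256]))
cv2.imwrite('pics/a.png',cv2.resize(np.vstack(im[:2]),None,fx=.78,fy=.78))
print(env.state()); print(env.pinch_z)
E
```

```text
pics
chest side 0.68 [199.6 245.6]
chest top 0.68 [174.7 257.1]
chest [ 553.5 -142.2   14.9] [np.float64(2.3250681245197535), np.float64(2.3250681245194644)]
lid_bar top 0.56 [215.9 265.9]
jar side 0.61 [169.8 255. ]
jar top 0.83 [181.  268.4]
jar [ 530.  -166.3   85.3] [np.float64(3.593750456976591), np.float64(3.593750456976382)]
bat side 0.81 [302.6 300. ]
bat top 0.58 [237.8 138.8]
bat [404.9 128.4  -3.4] [np.float64(4.27227691703855), np.float64(4.272276917038484)]
teapot side 0.81 [161.7 304.3]
teapot top 0.63 [231.  360.2]
teapot [ 425.8 -378.2    1.6] [np.float64(3.8871876491442205), np.float64(3.887187649144278)]
cup side 0.6 [161.3 246.8]
cup top 0.97 [167.2 344.5]
cup [ 582.6 -346.6    1.2] [np.float64(3.4038282910133804), np.float64(3.4038282910133453)]
side (array([416.4, 588.4, 545.8]), array([ 0.1, -0.8, -0.6]))
top (array([ 325.6, -142.2, 1024. ]), array([ 0.2,  0. , -1. ]))
wrist (array([185.4, 599.8, 383.9]), array([ 0.2, -0.1, -1. ]))
{'t': 1.05, 'joints': array([ 1.1,  0.5,  1.6,  0. ,  1.1, -0.1]), 'qvel': array([-0., -0.,  0.,  0.,  0., -0.]), 'tau': array([ -0. , -61.2, -25.8,   0.1,   0. ,  -0. ]), 'eef_pos': array([246.1, 574.5, 214.7]), 'tcp_rot': array([ 3.1, -0. ,  2.7]), 'ft_force': array([ 0.2, -0.7,  0.4]), 'moment': array([-0. ,  0. , -0.1]), 'grip_force': 0.0, 'opening': 1.0028425448676666}
-18.8
```

View pics/a.png

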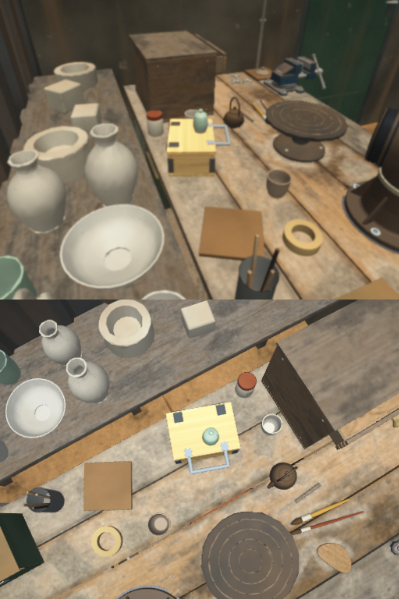

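```bash
python3 - <<'E'
from h import *
np.set_printoptions(precision=3,suppress=True)
s=env.state();print(s['tcp_rot'],s['joints'])
P={n:eyes.read_camera(n) for n in('side','top')}
p=P['top']
for o,z in (('chest',90.5),('lid_bar',86.5),('bat',12),('jar',140)):
    for n in P:
        r=eyes.cut_out(o,P[n])
        if not r: print(o,n,'none');continue
        m=r[0]['mask'];print(o,n,r[0]['score'],m.sum(),r[0]['centre'])
        np.save(f'pics/{o}_{n}.npy',m)
        if n=='top' and o!='jar':
            c=max(cv2.findContours(m.astype('uint8'),0,1)[0],key=len)[:,0]
            X=np.array([atz(ray(p,q[::-1]),z)[:2] for q in c],np.float32)
            print(cv2.minAreaRect(X))
E
```

```text
[ 3.141 -0.     2.737] [ 1.06   0.491  1.559  0.     1.092 -0.106]
chest side 0.91 4339 [189.6, 243.1]
chest top 0.79 5648 [169.3, 259.6]
((532.9999389648438, -151.84646606445312), (180.92816162109375, 182.53656005859375), 11.414276123046875)
lid_bar side 0.92 2481 [178.4, 242.1]
lid_bar top 0.58 5346 [167.6, 258.7]
((533.0936279296875, -152.26937866210938), (184.52049255371094, 184.44898986816406), 11.254899978637695)
bat side 0.58 4872 [301.1, 296.7]
bat top 0.93 3768 [239.3, 139.4]
((406.3579406738281, 126.45877075195312), (141.2150421142578, 141.0081024169922), 3.366773843765259)
jar side 0.67 445 [158.9, 255.6]
jar top 0.91 347 [178.3, 270.4]
```

The side view (upper) shows the chest at about (190,145) with the jar on its lid. The top view (lower) has the chest at about (203,432), the bar on its lower side at (208,462), and the bat at (107,485). Chest yaw is about +11°. I'll raise and turn first, then look from above with the wrist camera.

```bash
python3 -m inch '[[[0,0,-0.2],1,-1],[[0,0,-0.2],1,-1],[[0,0,-0.2],1,-1],[[0,0,-0.2],1,-1],[[0,0,-0.2],1,-1],[[0,0,-0.2],1,-1],[[0,0,-0.2],1,-1],[[0,0,-0.2],1,-1],[[0,0,-0.2],1,-1],[[0,0,-0.2],1,-1]]'
cat >> h.py <<'E'
from scipy.spatial.transform import Rotation as Ro
def delta(t):
    s=env.state();R=Ro.from_euler('xyz',s['tcp_rot']).as_matrix()
    print('pos',s['eef_pos'].round(1),'yaw',round(s['tcp_rot'][2],3),'units',(R.T@(np.array(t)-s['eef_pos'])/60).round(2),'t',s['t'])
E
python3 -c "
from h import *
delta([480,-160,320])"
```

```text
t: 2.8
eef_pos: [246.1, 574.5, 335.1]
tcp_rot: [3.142, -0.0, 1.861]
ft_force: [0.6, -0.5, 0.8]
opening: 1.0
grip_force: 0.0
pos [246.1 574.5 335.1] yaw 1.861 units [-12.84   0.23   0.25] t 2.8
```

```bash
python3 -m inch '[[[-0.9,0.02,0],0.6,-1],[[-0.98,0.1,0],0,-1],[[-0.98,0.1,0],0,-1],[[-0.98,0.1,0],0,-1],[[-0.98,0.1,0],0,-1],[[-0.98,0.1,0],0,-1],[[-0.98,0.1,0],0,-1],[[-0.98,0.1,0],0,-1],[[-0.98,0.1,0],0,-1],[[-0.98,0.1,0],0,-1]]'
python3 -c "
from h import *
delta([480,-160,320])"
```

```text
t: 4.05
eef_pos: [441.9, 20.2, 334.9]
tcp_rot: [3.141, 0.0, 1.812]
ft_force: [1.5, 1.3, -0.5]
opening: 0.996
grip_force: 0.0
pos [441.9  20.2 334.9] yaw 1.812 units [-3.07 -0.1   0.25] t 4.05
```

```bash
python3 -m inch '[[[-0.6,0,0],0.5,-1],[[-0.6,0,0.05],0,-1],[[-0.6,0,0.05],0,-1],[[-0.6,0,0.05],0,-1],[[-0.4,0,0.05],0,-1],[[-0.3,0,0.05],0,-1],[[0,0,0],0,-1],[[0,0,0],0,-1],[[0,0,0],0,-1],[[0,0,0],0,-1]]'
python3 - <<'E'
from h import *
np.set_printoptions(precision=2,suppress=True)
P={n:eyes.read_camera(n) for n in('side','top','wrist')}
p=P['wrist'];cv2.imwrite('pics/w1.png',cv2.cvtColor(p['pixels'],cv2.COLOR_RGB2BGR))
c,d=ray(p,[192,256]);print(c,d)
for o in('chest','lid_bar','jar'):
    for n in P:
        r=eyes.spot_point(o,P[n])
        if r: print(o,n,r[0]['score'],np.array(r[0]['centre']),*ray(P[n],r[0]['centre']))
    r=eyes.cut_out(o,p)
    if r:
        m=r[0]['mask'];np.save(f'pics/{o}_w1.npy',m);print('mask',r[0]['score'],m.sum(),r[0]['centre'])
        c=max(cv2.findContours(m.astype('uint8'),0,1)[0],key=len)[:,0];print(c.min(0),c.max(0))
        if o!='jar':
            X=np.array([atz(ray(p,q[::-1]),90)[:2] for q in c],np.float32);print(cv2.minAreaRect(X))
delta([530,-166,200])
E
```

```text
t: 5.3
eef_pos: [479.6, -159.4, 319.8]
tcp_rot: [3.141, 0.0, 1.769]
ft_force: [-0.3, 0.3, 0.1]
opening: 1.0
grip_force: 0.0
[466.52 -95.58 489.53] [ 0.05 -0.23 -0.97]
chest side 0.59 [200.1 245.5] [416.4  588.39 545.82] [ 0.15 -0.8  -0.58]
chest wrist 0.6 [160.7 306.3] [466.52 -95.58 489.53] [ 0.17 -0.11 -0.98]
mask 0.92 16207 [154.7, 315.3]
[226  88] [381 240]
((533.243408203125, -151.93588256835938), (178.2112274169922, 183.51678466796875), 10.392730712890625)
lid_bar side 0.63 [174.6 292.3] [416.4  588.39 545.82] [ 0.03 -0.85 -0.52]
lid_bar top 0.45 [166.4 348.7] [ 325.62 -142.2  1023.97] [ 0.24 -0.2  -0.95]
lid_bar wrist 0.84 [162.1 228.7] [466.52 -95.58 489.53] [-0.05 -0.16 -0.99]
mask 0.89 16169 [154.9, 316.3]
[225  87] [381 240]
((532.226806640625, -152.14276123046875), (177.7601318359375, 183.2281036376953), 10.604113578796387)
jar side 0.96 [169.1 253.8] [416.4  588.39 545.82] [ 0.13 -0.85 -0.51]
jar wrist 0.96 [179.4 294.6] [466.52 -95.58 489.53] [ 0.15 -0.17 -0.97]
mask 0.57 1453 [186.5, 301.3]
[278 166] [320 209]
pos [ 479.6 -160.   319.6] yaw 1.768 units [-0.26  0.8   1.99] t 6.05
```

View pics/w1.png

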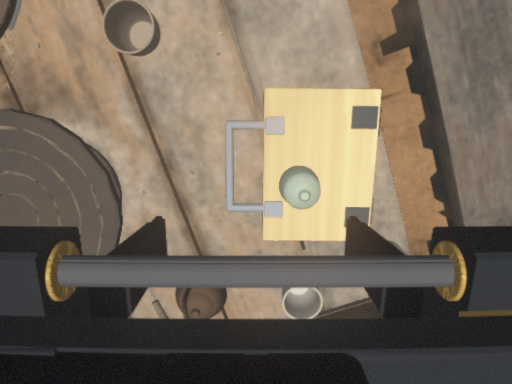

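The wrist picture shows the lid square to the tool, with its front edge at column 264 and its back edge at column 378. The jar belly is at (row 187, col 299), its knob at (195,305), and the bar at column 231, rows 122–208.

```bash
python3 - <<'E'
from h import *
np.set_printoptions(precision=1,suppress=True)
P={n:eyes.read_camera(n) for n in('side','top','wrist')}
rs=[ray(P['side'],[169.5,254.5]),ray(P['wrist'],[179.4,294.6])];print('base',*tri(rs))
rs=[ray(P['side'],[169.5,254.5]),ray(P['wrist'],[179.4,294.6]),ray(P['top'],[181,268.4])];print('base3',*tri(rs))
for n in P:
  r=eyes.cut_out('jar',P[n])
  if r: print(n,r[0]['score'],r[0]['centre'])
print('mid',*tri([ray(P['side'],[158.9,255.6]),ray(P['wrist'],[187.5,299]),ray(P['top'],[178.3,270.4])]))
print('knob z',atz(ray(P['wrist'],[195,305]),163))
print('belly',atz(ray(P['wrist'],[187.5,299]),118))
# bar from wrist
for q in([165,231],[122,231],[208,231]): print('bar',atz(ray(P['wrist'],q),86.5))
for q in([88,265],[240,264],[240,373],[88,380]): print('lid',atz(ray(P['wrist'],q),90.5))
for q in([88,265],[240,264]): print('lid',atz(ray(P['wrist'],q),90.5))
E
```

```text
base [ 532.3 -168.2   85.2] [np.float64(2.7349868501374237), np.float64(2.7349868501373704)]
base3 [ 530.2 -167.2   85.5] [np.float64(4.645085541966092), np.float64(1.3054727307114864), np.float64(3.9722007192126005)]
side 0.89 [160.4, 255.2]
wrist 0.83 [185.4, 300.9]
mid [ 530.6 -170.6  112.6] [np.float64(2.6914480232172533), np.float64(1.8276478619903616), np.float64(4.349360404147171)]
knob z [ 530.9 -167.7  163. ]
belly [ 531.3 -170.5  118. ]
bar [ 451.1 -165.8   86.5]
bar [ 442.1 -116.2   86.5]
bar [ 460.6 -218.2   86.5]
lid [473.  -71.6  90.5]
lid [ 508.4 -249.9   90.5]
lid [ 642.5 -223.6   90.5]
lid [600.4 -45.5  90.5]
lid [473.  -71.6  90.5]
lid [ 508.4 -249.9   90.5]
```

```bash
python3 -c "
from h import *
delta([531,-169,102])"
```

```text
pos [ 479.6 -159.9  319.6] yaw 1.768 units [-0.32  0.81  3.63] t 6.35
```

```bash
python3 -m inch '[[[-0.16,0.41,0],0,-1],[[-0.16,0.4,0],0,-1],[[0,0,0.7],0,-1],[[0,0,0.7],0,-1],[[0,0,0.6],0,-1],[[0,0,0.4],0,-1],[[0,0,0],0,-1],[[0,0,0],0,-1],[[0,0,0],0,-1],[[0,0,0],0,-1]]'
python3 - <<'E'
from h import *
np.set_printoptions(precision=1,suppress=True)
delta([531,-169,102])
p=eyes.read_camera('wrist');cv2.imwrite('pics/w2.png',cv2.cvtColor(p['pixels'],cv2.COLOR_RGB2BGR))
r=eyes.cut_out('jar',p)
if r: print(r[0]['score'],r[0]['centre'],atz(ray(p,r[0]['centre']),120))
print(proj(p,[[531,-169,120],[531,-169,163]]))
E
```

```text
t: 7.6
eef_pos: [531.3, -169.3, 176.4]
tcp_rot: [3.14, 0.001, 1.768]
ft_force: [0.7, -0.7, 0.3]
opening: 0.998
grip_force: 0.0
pos [ 531.3 -169.3  176.4] yaw 1.768 units [ 0.  -0.   1.2] t 7.6
0.73 [206.4, 254.4] [ 530.6 -169.7  120. ]
[[205.5 255.2]
 [226.6 255.3]]
```

View pics/w2.png

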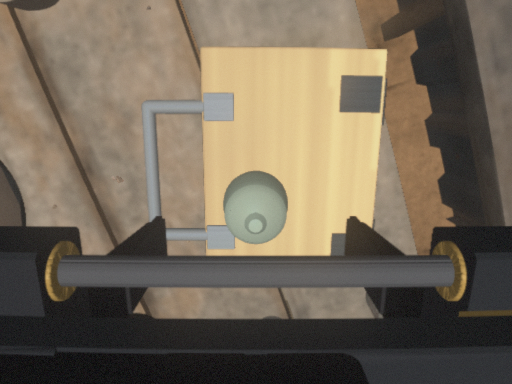

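The jar at (206,255) is centred between the fingers, and its knob at (226,255) is where I predicted. I'll descend and close.

```bash
python3 -m inch '[[[0,0,0.4],0,-1],[[0,0,0.4],0,-1],[[0,0,0.25],0,-1],[[0,0,0.15],0,-1],[[0,0,0],0,1],[[0,0,0],0,1],[[0,0,0],0,1],[[0,0,0],0,1],[[0,0,0],0,1],[[0,0,0],0,1]]'
python3 -c "
from h import *
delta([406,127,250])"
```

```text
t: 8.95
eef_pos: [531.1, -169.2, 103.7]
tcp_rot: [3.141, 0.0, 1.768]
ft_force: [-0.5, -0.4, 0.9]
opening: 0.463
grip_force: 30.0
pos [ 531.1 -169.2  103.7] yaw 1.768 units [ 5.25 -1.08 -2.44] t 8.95
```

```bash
python3 -m inch '[[[0,0,-0.4],0,1],[[0,0,-0.6],0,1],[[0,0,-0.4],0,1],[[0.4,-0.08,0],0,1],[[0.7,-0.15,0],0,1],[[0.8,-0.17,0],0,1],[[0.9,-0.18,0],0,1],[[0.9,-0.18,0],0,1],[[0.8,-0.17,0],0,1],[[0.5,-0.1,0],0,1]]'
python3 - <<'E'
from h import *
np.set_printoptions(precision=1,suppress=True)
P={n:eyes.read_camera(n) for n in('side','top','wrist')}
p=P['wrist']
r=eyes.cut_out('bat',p)
if r:
    m=r[0]['mask'];c=max(cv2.findContours(m.astype('uint8'),0,1)[0],key=len)[:,0]
    print(r[0]['score'],cv2.minAreaRect(np.array([atz(ray(p,q[::-1]),12)[:2] for q in c],np.float32)))
rs=[]
for n in P:
    r=eyes.spot_point('bat',P[n])
    if r: print(n,r[0]['score'],r[0]['centre'],atz(ray(P[n],r[0]['centre']),0));rs.append(ray(P[n],r[0]['centre']))
print(tri(rs))
cv2.imwrite('pics/w3.png',cv2.cvtColor(p['pixels'],cv2.COLOR_RGB2BGR))
delta([406,127,30])
E
```

```text
t: 10.2
eef_pos: [408.8, 115.0, 186.6]
tcp_rot: [-3.139, -0.0, 1.77]
ft_force: [0.3, 0.4, -2.2]
opening: 0.457
grip_force: 30.0
0.89 ((406.6821594238281, 127.60134887695312), (140.88169860839844, 140.02484130859375), 2.7708094120025635)
side 0.75 [300.0, 299.2] [402.6 126.3   0. ]
top 0.79 [239.0, 141.7] [406.3 120.3   0. ]
wrist 0.51 [224.9, 253.0] [417.4  56.7   0. ]
(array([407.9, 100.7,  10.1]), [np.float64(26.647230325140306), np.float64(16.7517393026246), np.float64(39.129856067967246)])
pos [411.5 112.4 187.2] yaw 1.767 units [ 0.3 -0.   2.6] t 10.55
```

View pics/w3.png

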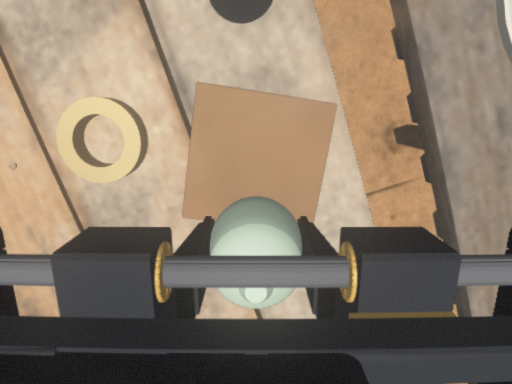

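The bat spans rows 83–222 and columns 183–335, and its size and place agree with the top view. The jar is held upright between the pads. Now lowering it.

```bash
python3 -m inch '[[[0.3,0,0.2],0,1],[[0,0,0.6],0,1],[[0,0,0.6],0,1],[[0,0,0.6],0,1],[[0,0,0.35],0,1],[[0,0,0.15],0,1],[[0,0,0.08],0,1],[[0,0,0],0,1],[[0,0,0],0,1],[[0,0,0],0,1]]'
python3 -c "
from h import *
delta([406,127,25]); print(env.state()['ft_force'])"
```

```text
t: 11.8
eef_pos: [408.3, 130.6, 33.3]
tcp_rot: [3.141, -0.0, 1.768]
ft_force: [0.2, -0.4, -2.0]
opening: 0.462
grip_force: 30.0
pos [408.3 130.6  33.3] yaw 1.768 units [-0.05 -0.05  0.14] t 11.8
[ 0.23208253 -0.36951807 -2.03787436]
```

```bash
python3 -m inch '[[[-0.03,-0.03,0.04],0,1],[[0,0,0.03],0,1],[[0,0,0.02],0,1],[[0,0,0.02],0,1],[[0,0,0.015],0,1],[[0,0,0],0,1],[[0,0,0],0,1],[[0,0,0],0,1],[[0,0,0],0,1],[[0,0,0],0,1]]'
python3 -c "
from h import *
delta([406,127,25]); print(env.state()['ft_force'])"
```

```text
t: 13.05
eef_pos: [406.7, 128.4, 25.4]
tcp_rot: [3.141, -0.0, 1.768]
ft_force: [0.9, -0.6, -1.7]
opening: 0.454
grip_force: 30.0
pos [406.7 128.4  25.4] yaw 1.768 units [-0.02 -0.02  0.01] t 13.05
[ 0.87739975 -0.58225004 -1.74052699]
```

Still carrying its weight, so it's within a millimetre or so. I'll creep down.

```bash
python3 -m inch '[[[0,0,0.01],0,1],[[0,0,0.01],0,1],[[0,0,0.01],0,1],[[0,0,0],0,1],[[0,0,0],0,1],[[0,0,0],0,1],[[0,0,0],0,1],[[0,0,0],0,1],[[0,0,0],0,1],[[0,0,0],0,1]]'

```

```text
t: 14.3
eef_pos: [406.7, 128.4, 25.0]
tcp_rot: [3.14, 0.0, 1.768]
ft_force: [-5.3, -1.7, 32.6]
opening: 0.457
grip_force: 30.0
```

```bash
python3 -m inch '[[[0,0,-0.015],0,1],[[0,0,0],0,1],[[0,0,0],0,0],[[0,0,0],0,-0.6],[[0,0,0],0,-0.8],[[0,0,0],0,-0.8],[[0,0,0],0,-0.8],[[0,0,-0.3],0,-0.8],[[0,0,-0.6],0,-0.8],[[0,0,-0.8],0,-0.8]]'
python3 -m inch '[[[0,0,-0.9],0,-0.8],[[0,0,-0.8],0,-0.8],[[0,0,-0.4],0,0],[[0,0,0],0,0.37],[[0,0,0],0,0.37],[[0,0,0],0,0.37],[[0,0,0],0,0.37],[[0,0,0],0,0.37],[[0,0,0],0,0.37],[[0,0,0],0,0.37]]'
python3 - <<'E'
from h import *
np.set_printoptions(precision=1,suppress=True)
P={n:eyes.read_camera(n) for n in('side','top')}
for n in P:
  for o in('jar','bat'):
    r=eyes.cut_out(o,P[n])
    if r: print(n,o,r[0]['score'],r[0]['centre'])
a=cv2.cvtColor(P['side']['pixels'],cv2.COLOR_RGB2BGR);cv2.imwrite('pics/s4.png',cv2.resize(a[180:384,180:420],None,fx=2,fy=2))
delta([450.5,-167.5,200])
E
```

```text
t: 15.55
eef_pos: [406.2, 128.3, 127.0]
tcp_rot: [-3.14, -0.0, 1.768]
ft_force: [0.3, 1.6, -0.5]
opening: 0.898
grip_force: 0.0
t: 16.8
eef_pos: [406.7, 128.4, 252.4]
tcp_rot: [-3.142, -0.0, 1.768]
ft_force: [0.3, -0.7, -0.1]
opening: 0.315
grip_force: 0.0
side jar 0.71 [287.9, 300.6]
side bat 0.67 [306.6, 292.8]
top jar 0.85 [242.2, 129.6]
top bat 0.57 [238.9, 144.8]
pos [406.7 128.4 252.5] yaw 1.768 units [-5.  -0.2  0.9] t 17.1
```

View pics/s4.png

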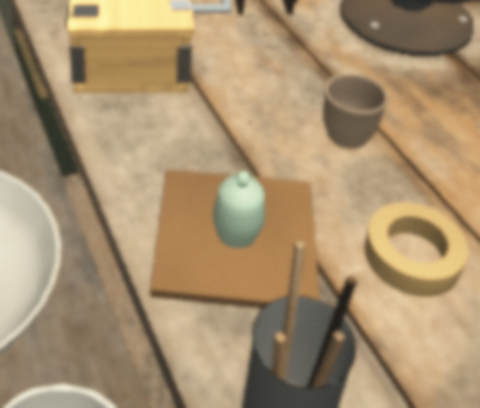

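The jar stands upright near the middle of the bat, at (240,210) in the crop. Moving above the bar.

```bash
python3 -m inch '[[[-0.5,-0.02,0],0,0.37],[[-0.8,-0.03,0],0,0.37],[[-0.9,-0.04,0],0,0.37],[[-0.9,-0.04,0],0,0.37],[[-0.9,-0.04,0],0,0.37],[[-0.7,-0.03,0.2],0,0.37],[[-0.3,0,0.3],0,0.37],[[0,0,0.5],0,0.37],[[0,0,0.1],0,0.37],[[0,0,0],0,0.37]]'
python3 - <<'E'
from h import *
np.set_printoptions(precision=1,suppress=True)
p=eyes.read_camera('wrist');g=p['pixels'];cv2.imwrite('pics/w5.png',cv2.cvtColor(g,cv2.COLOR_RGB2BGR))
r=eyes.spot_point('lid_bar',p)
if r: print(r[0]['score'],r[0]['centre'],atz(ray(p,r[0]['centre']),86.5))
print(proj(p,[450.5,-167.5,86.5]))
delta([450.5,-167.5,105.3])
E
```

```text
t: 18.35
eef_pos: [453.9, -168.0, 186.8]
tcp_rot: [-3.142, -0.0, 1.768]
ft_force: [-0.7, -0.1, 0.5]
opening: 0.314
grip_force: 0.0
0.87 [187.9, 249.4] [ 448.4 -166.4   86.5]
[[189.7 251.6]]
pos [ 454.2 -168.1  187.4] yaw 1.769 units [ 0.  -0.1  1.4] t 18.45
```

View pics/w5.png

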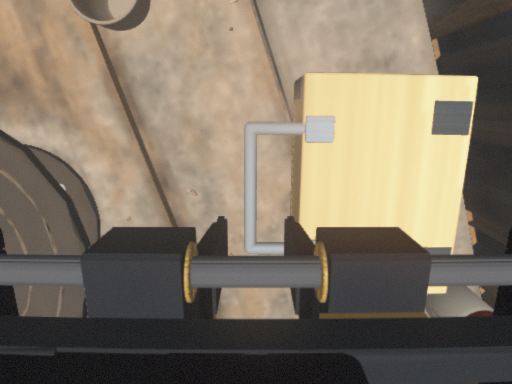

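The bar is centred at column 251, rows 125–248, and sits between the open fingers as predicted. I'll check its height, then descend.

```bash
python3 - <<'E'
from h import *
np.set_printoptions(precision=2,suppress=True)
p=eyes.read_camera('wrist');s=eyes.read_camera('side')
w1=np.array([466.52,-95.58,489.53]);d=np.array([451.1,-165.8,86.5])-w1
rs=[ray(p,[187,251]),(w1,d/np.linalg.norm(d))]
print(*tri(rs))
r=eyes.spot_point('lid_bar',s)
print([(q['score'],q['centre']) for q in r],proj(s,[450.5,-167.5,86.5]))
delta([450.5,-167.5,68])
E
python3 -m inch '[[[0,-0.05,0.2],0,0.37],[[0,0,0.4],0,0.37],[[0,0,0.4],0,0.37],[[0,0,0],0,0.37],[[0,0,0],0,0.37],[[0,0,0],0,0.37],[[0,0,0],0,0.37],[[0,0,0],0,0.37],[[0,0,0],0,0.37],[[0,0,0],0,0.37]]'
python3 - <<'E'
from h import *
np.set_printoptions(precision=2,suppress=True)
delta([450.5,-167.5,68])
p=eyes.read_camera('wrist');cv2.imwrite('pics/w6.png',cv2.cvtColor(p['pixels'],cv2.COLOR_RGB2BGR))
print(proj(p,[450.5,-167.5,86.5]),eyes.spot_point('lid_bar',p)[:1])
E
```

```text
[ 450.54 -167.84   76.06] [np.float64(0.2671681118075526), np.float64(0.26716811180752037)]
[(0.77, [173.6, 291.3])] [[172.88 290.24]]
pos [ 454.  -168.1  187.2] yaw 1.768 units [ 0.02 -0.06  1.99] t 18.6
t: 19.85
eef_pos: [450.8, -168.7, 126.4]
tcp_rot: [3.142, -0.0, 1.768]
ft_force: [-0.3, 0.1, -0.1]
opening: 0.318
grip_force: 0.0
pos [ 450.8 -168.7  126.4] yaw 1.768 units [ 0.02 -0.    0.97] t 19.85
[[211.3  255.57]] [{'centre': [210.2, 253.6], 'score': 0.81}]
```

View pics/w6.png

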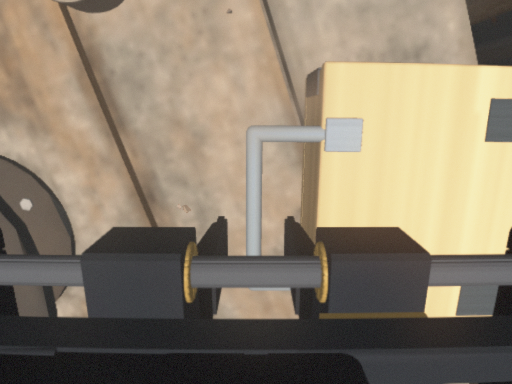

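The bar at column 254 is midway between the fingers at 222 and 290, and the side view agrees with its height to within 1 px. Descending and gripping.

```bash
python3 -m inch '[[[0,0,0.3],0,0.37],[[0,0,0.3],0,0.37],[[0,0,0.25],0,0.37],[[0,0,0.12],0,0.37],[[0,0,0],0,0.37],[[0,0,0],0,1],[[0,0,0],0,1],[[0,0,0],0,1],[[0,0,0],0,1],[[0,0,0],0,1]]'
python3 - <<'E'
from h import *
delta([450.5,-167.5,68]);print(env.state()['ft_force'])
s=env.state();R=Ro.from_euler('xyz',s['tcp_rot']).as_matrix()
# arc from here in tool units: forward = tool y, up = -z
prev=None;r=np.hypot(172,6);a0=np.arctan2(6,172)
for a in np.radians([0,6,12,18,24,30,36,42,48,54,60]):
    q=np.array([-r*np.cos(a+a0),r*np.sin(a+a0)])
    if prev is not None: print(round(np.degrees(a)),((q-prev)/60).round(3))
    prev=q
E
```

```text
t: 21.2
eef_pos: [449.6, -168.9, 68.5]
tcp_rot: [-3.139, -0.001, 1.769]
ft_force: [-8.7, -6.3, 5.8]
opening: 0.096
grip_force: 30.0
pos [ 449.6 -168.9   68.5] yaw 1.769 units [0.02 0.02 0.01] t 21.2
[-8.70966243 -6.27912742  5.82100937]
6 [0.026 0.299]
12 [0.057 0.295]
18 [0.088 0.287]
24 [0.117 0.276]
30 [0.146 0.263]
36 [0.172 0.246]
42 [0.197 0.227]
48 [0.22  0.205]
54 [0.24  0.181]
60 [0.257 0.155]
```

```bash
python3 -m inch '[[[0,0.01,-0.15],0,1],[[0,0.016,-0.15],0,1],[[0,0.025,-0.148],0,1],[[0,0.032,-0.147],0,1],[[0,0.04,-0.144],0,1],[[0,0.048,-0.142],0,1],[[0,0.056,-0.139],0,1],[[0,0.062,-0.137],0,1],[[0,0.07,-0.133],0,1],[[0,0.076,-0.13],0,1]]'
python3 -c "
from h import *
delta([450,-169,68]); s=env.state();print(s['ft_force'],s['opening'],s['grip_force'],s['moment'])"
```

```text
t: 22.45
eef_pos: [473.8, -164.2, 153.8]
tcp_rot: [-3.136, -0.001, 1.769]
ft_force: [-16.7, -9.6, 8.9]
opening: 0.099
grip_force: 30.0
pos [ 473.8 -164.2  153.8] yaw 1.769 units [-0.   -0.4   1.43] t 22.45
[-16.73696974  -9.63438858   8.90068311] 0.09947647836309642 29.986874163150787 [-1.84368011  3.05028313 -0.02620304]
```

```bash
python3 -m inch '[[[-0.01,0.06,-0.127],0,1],[[0,0.075,-0.123],0,1],[[0,0.09,-0.118],0,1],[[0,0.096,-0.113],0,1],[[0,0.105,-0.107],0,1],[[0,0.108,-0.103],0,1],[[0,0.115,-0.096],0,1],[[0,0.118,-0.09],0,1],[[0,0.12,-0.05],0,1],[[0,0,0],0,1]]'
python3 - <<'E'
from h import *
s=env.state();print(s['ft_force'],s['opening'],s['grip_force'],s['qvel'].round(3))
d=s['eef_pos']-np.array([449.6,-168.9,68.5]);f=d@[.981,.196,0]
print(d,f,np.degrees(np.arctan2(6+d[2],172-f)-np.arctan2(6,172)))
p=eyes.read_camera('side');print(p['shot'])
print(eyes.spot_point('lid_bar',p)[:1],eyes.cut_out('lid',p)[:1][0]['score'])
cv2.imwrite('pics/s7.png',cv2.cvtColor(cv2.resize(p['pixels'][60:260,150:400],None,fx=2.4,fy=2.4),cv2.COLOR_RGB2BGR))
E
```

```text
t: 23.7
eef_pos: [527.7, -154.2, 211.1]
tcp_rot: [-3.14, 0.001, 1.769]
ft_force: [-14.6, -3.1, 20.5]
opening: 0.095
grip_force: 30.0
[-14.587452    -3.14715768  20.4902894 ] 0.09546795387022376 29.992364645004272 [-0.003 -0.002  0.011 -0.002 -0.01  -0.003]
[ 78.09496571  14.71184664 142.61835197] 79.4946833029801 56.102525861417746
22
[{'centre': [116.4, 259.9], 'score': 0.69}] 0.63
```

View pics/s7.png

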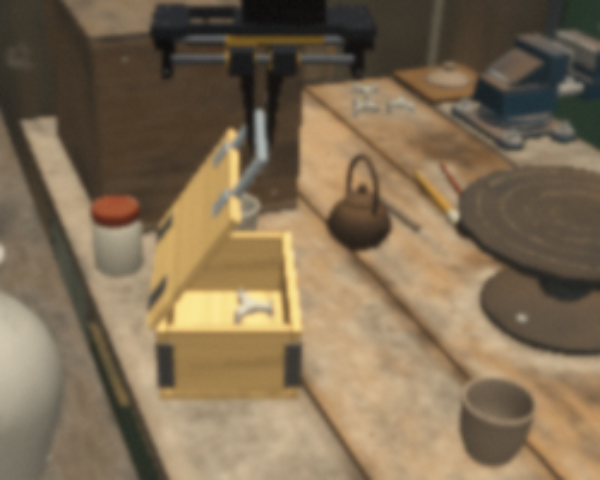

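The lid is open to about 56°, and the bar is held between the fingers at (260,140) in the crop. The teapot at (360,215) and the cup behind the lid are untouched. About 4° more, easing the radial push.

```bash
python3 -m inch '[[[0,0.03,-0.03],0,1],[[0,0.04,-0.03],0,1],[[0,0.04,-0.03],0,1],[[0,0.04,-0.025],0,1],[[0,0.01,-0.005],0,1],[[0,0,0],0,1],[[0,0,0],0,1],[[0,0,0],0,1],[[0,0,0],0,1],[[0,0,0],0,1]]'
python3 - <<'E'
from h import *
np.set_printoptions(precision=2,suppress=True)
s=env.state();print(s['ft_force'],s['opening'],s['grip_force'],s['qvel'].round(3))
h=None
d=s['eef_pos']-np.array([449.6,-168.9,68.5]);f=d@[.981,.196,0]
print(d,f,np.degrees(np.arctan2(6+d[2],172-f)-np.arctan2(6,172)),np.hypot(6+d[2],172-f))
# lid front-edge left end & bar in side view, predicted vs angle
c,sn=np.cos(.1925),np.sin(.1925)
B=np.array([449.6,-168.9]);O=B+107*np.array([c,sn])
def W(x,y,z): return [O[0]+c*x-sn*y,O[1]+sn*x+c*y,z]
p=eyes.read_camera('side');g=cv2.cvtColor(cv2.resize(p['pixels'],None,fx=4,fy=4),cv2.COLOR_RGB2BGR)
for a,col in((55,(255,0,0)),(60,(0,0,255)),(65,(0,160,0))):
    a=np.radians(a)
    L=[W(65-u*np.cos(a)+v*np.sin(a),92,80.5+u*np.sin(a)+v*np.cos(a)) for u,v in((0,0),(132,0),(132,10),(0,10))]
    q=proj(p,L)[:,::-1]; print(q.ravel())
    cv2.polylines(g,[((q+.5)*4).astype(int)],True,col,1)
cv2.imwrite('pics/s8.png',g[400:860,780:1180])
E
```

```text
t: 25.1
eef_pos: [537.7, -152.2, 217.0]
tcp_rot: [-3.141, 0.001, 1.768]
ft_force: [-4.5, -2.1, 6.0]
opening: 0.096
grip_force: 30.0
[-4.47 -2.14  6.05] 0.09575781145995671 29.995013773441315 [ 0.  0.  0.  0. -0.  0.]
[ 88.07  16.66 148.51] 89.66216405191123 59.94980299007117 175.0834768876449
[214.36 197.7  250.58 152.8  246.44 150.21 210.36 195.49]
[214.36 197.7  245.66 150.01 241.23 147.73 210.15 195.78]
[214.36 197.7  240.44 147.59 235.77 145.65 209.98 196.08]
```

View pics/s8.png

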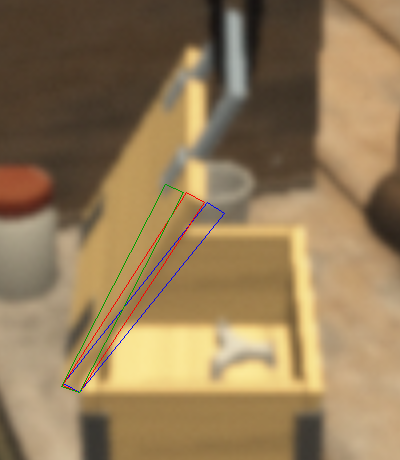

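The front-edge strip of the lid (columns 187–207) lines up with the 60° overlay in red. The arm is still, the forces are low and the bar is gripped.

```bash
python3 -c "
from cell import env
print(env.job_done())"
```

```text
the job is handed in; nothing more can be done
None
```

The job is handed in: the jar stands upright near the middle of the bat, and the gripper is still holding the bar with the lid at rest at about 60° (measured 59.9°); I did not touch the teapot or the cup.

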